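# Set a sprung control-unit lid to the bevel gauge and hold it

## Task

Stand the bevel gauge flush along the right-hand side of the white control unit (right as the robot sees it), its ends about level with the unit's ends and its orange blade rising towards the lid's blue tab, and let go of it while the lid is still shut. Then lift the sprung lid by its blue tab until it is parallel to the blade, and finish holding it there, because it falls shut if released; do not turn the blade, and leave the gauge standing in place and everything else on the bench where it is.

Things in the scene. Friction and masses are not known exactly. Their poses are not given: they have to be found in the camera images.
- case: white control unit fixed to the bench, 200 (x) x 260 (y) x 60 mm high without lid; origin at the centre of its underside; its x axis points away from the robot (from the tab side to the hinge side). The right-hand side is the upright face at y = -130. The lid's hinge line runs along y at x = +95, z = 62.
- lid (a joint): angle of the unit's white lid (195 x 256 x 6 mm, top face at z = 66 when shut) above horizontal, 0 = shut, grows as the tab side rises, stop at 1.4 rad. A spring and its weight close it: it takes about 3.5 N at the tab, at right angles to the lid, to start and about 6 N at 0.75 rad.
- tab (a point): blue pull tab in the middle of the lid's robot-side edge, 22 mm wide (y, to grip across), 10 mm thick (z), standing 38 mm out beyond the unit's front face; origin at the tab's block centre (block 36 mm long in x), 215 mm from the hinge line and 1 mm above it when shut. Free space below it; turns with the lid.
- gauge: loose bevel gauge, 0.37 kg. Base bar 200 (x) x 22 (y) x 30 mm high, steel half at +x, aluminium half at -x; origin at the centre of its underside. The flush face is the +y face (y = +11). Black upright grip on the base at x = 35, y = -2: 30 (x) x 18 (y) mm, from z = 30 to 105. The centre of mass is near x = 18. Placed rightly, its axes run as the unit's axes do.
- blade (a joint): angle of the gauge's orange blade (130 x 8 x 16 mm) above horizontal, rad; differs each time (0.45 to 0.75); the -x end is the high end. Pivot at gauge x = -20, y = -3, z = 46. Locked: only a hard push (about 20 N at its tip) turns it.
- blade_tip (a point): point near the high, -x end of the orange blade, 125 mm from its pivot; axes turn with the blade (x along it, pointing down towards the pivot)
- face_front (a point): point on the gauge's flush face near its -x (aluminium) end: gauge x = -95, y = 11, z = 5
- face_rear (a point): point on the gauge's flush face near its +x (steel) end: gauge x = 95, y = 11, z = 5
- screwdriver: yellow-handled screwdriver lying on the left; leave alone
- blue_shell: open blue housing half, 110 x 140 x 25 mm, on the left; leave alone
- black_tray: black divided parts tray, 90 x 120 x 35 mm, on the left; leave alone
- tape_roll: yellow tape roll lying flat, 90 mm across, on the right; leave alone
- spray: white can, 52 mm across, 100 mm tall, on the right; leave alone
- plug: blue industrial plug standing, 56 mm across, 70 mm tall, on the right; leave alone
Things that resemble listed ones, but are neither listed nor needed, are in the scene too. Several things have the shape of the gauge; the one meant has the colours described above.

How it is judged (in metres and radians):
On the way:
1. the gauge stands flush along the unit's right side, let go, with the lid still shut (y of face_front in the frame of case between -0.135 and -0.127 m and y of face_rear in the frame of case between -0.135 and -0.127 m and x of face_front in the frame of case between -0.125 and -0.065 m and angle between gauge's own z axis and vertical below 0.05 rad and height (world z) of gauge below 0.006 m and linear speed of gauge below 0.02 m/s and contact force between each of the fingers, the arm and gauge below 0.3 N and value of joint lid below 0.05 rad), for 0.3 s.
At the end, for the whole second after the job is handed in: Fingers hold the lid at rest by its tab (over 2 N), parallel to the blade within 0.08 rad; the gauge stands upright on the bench, untouched, both ends of its flush face within 5 mm of the unit's right side and its ends within 30 mm of level with the unit's ends (y of face_front in the frame of case between -0.135 and -0.127 m and y of face_rear in the frame of case between -0.135 and -0.127 m and x of face_front in the frame of case between -0.125 and -0.065 m and angle between gauge's own z axis and vertical below 0.05 rad and height (world z) of gauge below 0.006 m and linear speed of gauge below 0.02 m/s and contact force between each of the fingers, the arm, lid and gauge below 0.3 N and angle between the x axis of tab and the x axis of blade_tip, either way round below 0.08 rad and value of joint lid between 0.36 and 0.84 rad and velocity of joint lid between -0.08 and 0.08 rad/s and contact force between the fingers and lid_tab above 2 N); the arm keeps its last pose, push and grip.
It fails at once if a bystander was moved more than 30 mm (distance of any of screwdriver, blue_shell, black_tray, tape_roll, spray, plug from where it was at the start of the episode above 0.03 m).
It fails at once if the gauge's blade was turned on its pivot (value of joint blade below 0.41 rad or value of joint blade above 0.79 rad or velocity of joint blade above 0.2 rad/s or velocity of joint blade below -0.2 rad/s).
It also fails if it takes over 56 s, if anything falls off the work surface, if the arm or the gripper's body presses on something with over 40 N, if the wrist force passes 120 N, or if a joint passes its speed limit or range.

## Robot

A 6-joint arm with a two-finger parallel gripper is mounted at the origin on the work surface. World frame = base frame: x ahead of the robot, y to its left, z up, the work surface at z = 0. Lengths are in m, angles in degrees, forces in N, time in s.
With the tool pointing down it reaches from about 0.375 to 0.9 m from the base axis. Payload 3.1 kg.
Tool frame: the origin (TCP) lies midway between the tips of the shut fingers; the grasp point (between the pads) lies 19 mm behind it; z points along the fingers, y is the direction in which the jaws open and shut (so a half turn about z gives the same grasp; the last joint's range is limited). The gripper opens to 87 mm and grips with 3 to 60 N. Pads are 19 mm wide; open, the fingers measure 117 mm over their backs; the gripper's body (75 mm by 190 mm) begins 51 mm behind the grasp point.
Start: joints at [-79.326, 30.224, 82.088, -0, 67.689, -10.227], TCP at [0.223, -0.584, 0.223] pointing down, gripper open.
Joint ranges: [-176.69, 176.69], [-43.24, 126.21], [12.49, 139.97], [-82, 262], [0, 151.66], [-163.58, 163.58]. Speed limits (degrees/s): [159.86, 159.86, 180, 180, 180, 180].

## Interface

Orientations are given as a 3x3 rotation matrix whose columns are the frame's x, y, z axes.
In Python, from rig import bot gives the robot as it stands.
- The arm moves only by the tool carry_out, never from a script. Its arguments are lists of equal length, an entry for each row: "grip": the gripper's target within -1 to 1 (fully open at 1, half-way at 0, shut at -1); "slide": the shift along the tool's x, y, z in mm, a list of three; "twist": the turn, a rotation vector about the tool's x, y, z in rad, a list of three. In form: {"grip": [grip, ...], "slide": [[dx, dy, dz], ...], "twist": [[wx, wy, wz], ...]}. A call has 1 to 12 rows; each row shifts and turns the pose as measured when the row begins, along the tool's axes as they then stand; what a row does not reach is not made up. A row lasts 1/10 s, in which the tool goes at most 50 mm and 8.59 degrees, less where a joint would pass 70% of its speed; a pose out of reach is approached as far as the arm can. A call is refused whole if a number of a shift passes 50 or a number of a turn 0.15, either way. A call with a gripper value outside its range is refused whole. The fingers move at their own pace and stop on an object; the grip force is fixed at half the most. Time passes only in rows, so rows that do not move let the fingers close. It gives the time, the measured TCP pose, the force and the opening at its end, in the units of the state.
- bot.read_state(): the state, without advancing time (a new reading comes with each control period).
- bot.capture(name): name is "scene" or "top"; returns a dict with "color" (420x560x3 uint8, red, green, blue), "depth" (420x560 float32, m along the optical axis (not along the pixel's ray), 0 where there is no reading), "fx", "fy", "cx", "cy" (pixels), "position" and "rotation" of the camera in the world. Camera axes: x right, y up, looking along -z (the intrinsics and any distortion apply to the point x, -y, -z); pixel columns grow to the right and rows downward; lengths in m; the calibration is good to about 2 mm. A picture is of the moment at which its call begins.
- bot.hand_in(): hands the job in, once; it reports no verdict.
The state is a dict: "time_s": time; "joint_positions": joint angles; "qvel": joint speeds; "tau": joint torques, N m; "position": TCP position; "tcp_rot": TCP orientation; "force": force on the tool from outside, world axes, zero at the start; "moment": the same for the moment, N m; "opening": opening from 0.0 (shut) to 1.0 (fully open).
Only numpy, scipy, OpenCV 4.12 (cv2) and the standard library are available. Lean on these libraries where they do the work, as an engineer would, in place of code of your own. Each camera call takes 0.05 s, during which the arm holds its last target.

## Working session

There is one attempt and no reset: what is moved stays moved. The work goes in short steps, Python scripts to look and compute and a tool call to move; the robot and the scene stay as the last step left them, time stands still between calls to the robot, and variables do not carry over. Pictures are saved under pics/ and viewed, and the job is handed in when it is done.

Besides the shell and the picture viewer there is one more tool, called after "Request:" as name(argument=value, ...) on one line, values as JSON. carry_out: Moves the arm, as the interface text tells. Its arguments: {"type":"object","properties":{"grip":{"type":"array"},"slide":{"type":"array"},"twist":{"type":"array"}},"required":["grip","slide","twist"]}

```bash
ls; mkdir -p pics; cat > h.py <<'E'
import numpy as np, cv2
from rig import bot
def cap(n,f=None):
    c=bot.capture(n)
    if f: cv2.imwrite('pics/'+f,c['color'][:,:,::-1])
    return c
def pts(c):
    h,w=c['depth'].shape
    u,v=np.meshgrid(np.arange(w),np.arange(h))
    d=c['depth']
    P=np.stack([(u-c['cx'])/c['fx']*d,-(v-c['cy'])/c['fy']*d,-d],-1)
    return P@np.array(c['rotation']).T+np.array(c['position'])
def ray(c,u,v,z):
    d=np.array(c['rotation'])@np.array([(u-c['cx'])/c['fx'],-(v-c['cy'])/c['fy'],-1])
    p=np.array(c['position']); return p+d*(z-p[2])/d[2]
E
python3 - <<'E'
from h import *
import pickle
for n in('scene','top'):
    c=cap(n,n+'0.png'); pickle.dump(c,open(n+'0.pkl','wb'))
    print({k:v for k,v in c.items() if k not in('color','depth')})
print(bot.read_state())
E
```

```text
pics
{'fx': 469.1708928372614, 'fy': 469.1708928372614, 'cx': 283.66117059691913, 'cy': 210.6698458921838, 'position': array([ 1.10693375, -0.52509794,  1.44468561]), 'rotation': array([[ 0.6670176 , -0.64022375,  0.38105259],
       [ 0.74493023,  0.5819478 , -0.3262142 ],
       [-0.01290264,  0.50144821,  0.86509145]])}
{'fx': 464.9164530959559, 'fy': 464.9164530959559, 'cx': 279.83133137878576, 'cy': 213.37531657082752, 'position': array([ 0.27266825, -0.03861091,  1.53893337]), 'rotation': array([[-0.01993102,  0.98604282, -0.16529462],
       [-0.99960387, -0.02293873, -0.01630695],
       [-0.019871  ,  0.16490413,  0.98610941]])}
{'time_s': 0.1, 'joint_positions': array([-7.93254476e+01,  3.02732871e+01,  8.21475443e+01,  9.93371231e-05,
        6.76896509e+01, -1.02285676e+01]), 'qvel': array([-0.04243333, -0.13367434, -0.24627003, -0.02800782,  0.04836797,
        0.01237471]), 'tau': array([-6.79660261e-04, -4.40985811e+01, -1.77150464e+01,  6.33969647e-02,
        5.34167513e-02, -4.77915205e-05]), 'position': array([ 0.22288662, -0.58321553,  0.2216816 ]), 'tcp_rot': array([[ 9.34185344e-01,  3.56787915e-01, -3.55599306e-04],
       [ 3.56787927e-01, -9.34183485e-01,  1.89520790e-03],
       [ 3.43992278e-04, -1.89734899e-03, -9.99998141e-01]]), 'force': array([ 0.74087468, -0.47293151, -0.04024035]), 'moment': array([-0.00856089,  0.04798085,  0.09470093]), 'opening': 1.0051424696206084}
```

View pics/scene0.png

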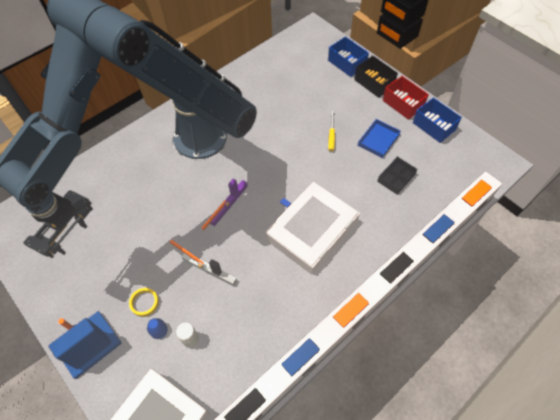

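View pics/top0.png

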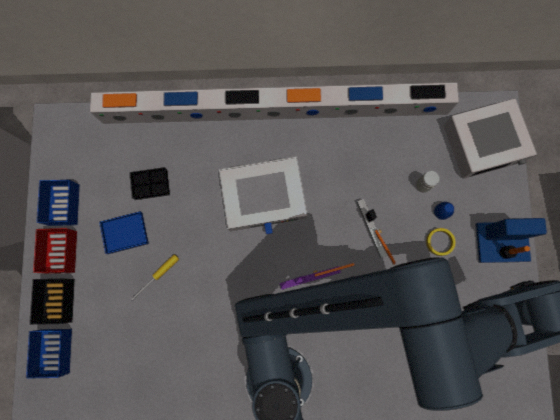

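Scene picture: the silver/grey gauge with the black grip and orange blade is at scene (205,263), top (378,230). A purple lookalike is at scene (228,203), top (310,278). The white unit with the blue tab is at scene (313,225), top (262,193). A second white unit with no tab in view is at scene (158,400), top (492,137). Next is a close crop to check these choices.

```bash
python3 - <<'E'
import pickle,cv2,numpy as np
s=pickle.load(open('scene0.pkl','rb'));t=pickle.load(open('top0.pkl','rb'))
a=cv2.resize(s['color'][170:300,150:270],None,fx=3.3,fy=3.3,interpolation=2)
b=cv2.resize(t['color'][180:310,270:410],None,fx=2.8,fy=3.3,interpolation=2)
h=min(a.shape[0],b.shape[0]);cv2.imwrite('pics/crop.png',np.hstack([a[:h],b[:h]])[:,:,::-1])
a=cv2.resize(s['color'][170:280,250:370],None,fx=3.3,fy=3.3,interpolation=2)
b=cv2.resize(t['color'][145:255,205:325],None,fx=3.3,fy=3.3,interpolation=2)
cv2.imwrite('pics/crop2.png',np.hstack([a,b])[:,:,::-1])
E
```

```text
(no output)
```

View pics/crop.png

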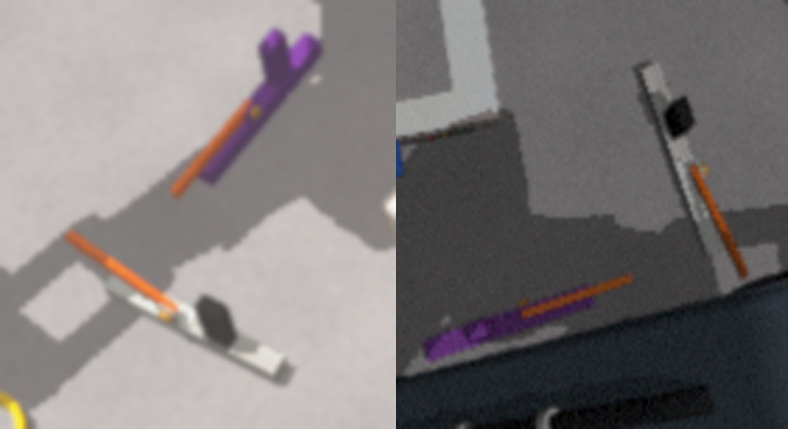

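View pics/crop2.png

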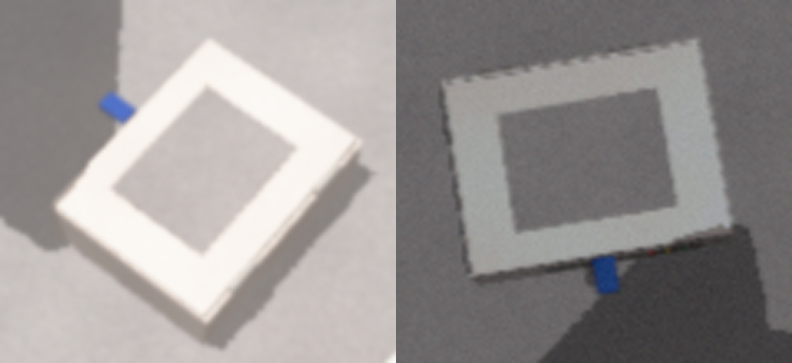

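The crops confirm it: the light grey gauge with a black grip and orange blade is the target (steel end away from the robot), and the centre unit carries the blue tab. Now I measure poses.

```bash
cat > meas.py <<'E'
from h import *
def case_pose(c,out=True):
    P=pts(c)
    m=(P[...,2]>0.052)&(P[...,2]<0.08)&(np.hypot(P[...,0]-.68,P[...,1]-.04)<0.25)
    n,l,st,ce=cv2.connectedComponentsWithStats(m.astype(np.uint8))
    k=1+np.argmax(st[1:,4]); 
    ys,xs=np.where(l==k)
    Q=P[ys,xs]
    XY=np.array([ray(c,u,v,0.066)[:2] for u,v in zip(xs,ys)])
    print('z med',np.median(Q[:,2]),'n',len(Q),'center mean',XY.mean(0), 'rect mm',cv2.minAreaRect((XY*1000).astype(np.float32)))
if __name__=='__main__':
    import pickle
    for n in('scene','top'):
        c=pickle.load(open(n+'0.pkl','rb')); P=pts(c)
        print(n); 
        print('table z',np.median(P[...,2][(abs(P[...,2])<.02)]))
        case_pose(c)
        hsv=cv2.cvtColor(c['color'],cv2.COLOR_RGB2HSV)
        tabm=(hsv[...,0]>105)&(hsv[...,0]<125)&(hsv[...,1]>130)&(np.hypot(P[...,0]-.55,P[...,1]-.04)<0.15)
        ys,xs=np.where(tabm);X=np.array([ray(c,u,v,.068)[:2] for u,v in zip(xs,ys)]);print('tab',len(X),X.mean(0),np.median(P[tabm],0))
E
python3 meas.py
```

```text
scene
table z -0.0004999390906196277
z med 0.06541226649875675 n 4176 center mean [0.5979869  0.03150583] rect mm ((579.3101806640625, 30.882102966308594), (241.62278747558594, 264.4422607421875), 8.497694969177246)
tab 33 [0.47807435 0.01987614] [0.477966   0.02052948 0.06690262]
top
table z 0.0007379257399091621
z med 0.0664929361675568 n 4907 center mean [0.58818773 0.04207881] rect mm ((573.9638671875, 39.996490478515625), (239.21595764160156, 258.94061279296875), 8.487168312072754)
tab 66 [0.47342798 0.02500814] [0.47307359 0.02452031 0.06793425]
```

```bash
python3 - <<'E'
import pickle
from h import *
for n in('scene','top'):
    c=pickle.load(open(n+'0.pkl','rb')); P=pts(c)
    hsv=cv2.cvtColor(c['color'],cv2.COLOR_RGB2HSV)
    uv=(205,263) if n=='scene' else (378,230)
    g=P[uv[1],uv[0]]; print(n,'g',g)
    near=np.zeros(P.shape[:2],bool); near[uv[1]-45:uv[1]+45,uv[0]-45:uv[0]+45]=1
    h=P[...,2]
    org=near&(hsv[...,0]<12)&(hsv[...,1]>140)
    blk=near&(hsv[...,2]<75)&(h>.03)&(h<.12)&(P[...,0]>.5)
    bar=near&(h>.02)&(h<.036)&~org&(hsv[...,1]<60)&(h<.04)
    for nm,m in(('org',org),('blk',blk),('bar',bar)):
        Q=P[m]; 
        if len(Q)<3: print(nm,len(Q));continue
        print(nm,len(Q),'mean',Q.mean(0).round(4),'min',Q.min(0).round(3),'max',Q.max(0).round(3))
        r=cv2.minAreaRect((Q[:,:2]*1000).astype(np.float32));print('  rect',r)
        if nm=='org':
            d=np.linalg.svd(Q-Q.mean(0))[2][0];print('  dir',d,'elev',np.arcsin(abs(d[2])),'heading',np.degrees(np.arctan2(d[1],d[0])))
    ys,xs=np.where(bar)
    X=np.array([ray(c,u,v,.03)[:2] for u,v in zip(xs,ys)])*1000
    print('  bar rays rect',cv2.minAreaRect(X.astype(np.float32)))
    ys,xs=np.where(blk&(h>.095))
    if len(xs): 
        X=np.array([ray(c,u,v,.105)[:2] for u,v in zip(xs,ys)])*1000;print('  griptop',X.mean(0),cv2.minAreaRect(X.astype(np.float32)))
E
```

```text
scene g [ 0.4580192  -0.31507737  0.0299883 ]
org 102 mean [ 0.3857 -0.3071  0.0747] min [ 0.347 -0.363  0.044] max [ 0.452 -0.199  0.112]
  rect ((364.8605651855469, -293.15850830078125), (91.91127014160156, 166.91452026367188), 38.42400360107422)
  dir [ 0.33783709 -0.90461801  0.25986988] elev 0.26288745552967135 heading -69.52143750127227
blk 48 mean [ 0.5189 -0.3089  0.0771] min [ 0.508 -0.315  0.044] max [ 0.525 -0.3    0.106]
  rect ((518.0879516601562, -310.082763671875), (21.09068489074707, 8.604146003723145), 48.119808197021484)
bar 265 mean [ 0.4918 -0.3131  0.0286] min [ 0.377 -0.36   0.02 ] max [ 0.571 -0.272  0.036]
  rect ((474.21148681640625, -316.9896240234375), (202.47914123535156, 25.400615692138672), 20.285888671875)
  bar rays rect ((477.2877197265625, -318.0868835449219), (203.0517120361328, 25.167312622070312), 20.497005462646484)
  griptop [ 522.02274626 -309.05144719] ((521.2461547851562, -309.40740966796875), (18.89124870300293, 6.698885917663574), 47.83704376220703)
top g [ 0.45958848 -0.32671954  0.05903929]
org 111 mean [ 0.386  -0.2986  0.0705] min [ 0.3
[... 212 characters left out ...]
88624303043 heading 114.54340695018293
blk 88 mean [ 0.5363 -0.3489  0.0749] min [ 0.5   -0.483  0.03 ] max [ 0.61  -0.271  0.112]
  rect ((553.3264770507812, -382.36279296875), (58.632022857666016, 214.30047607421875), 16.69828987121582)
bar 346 mean [ 0.4733 -0.3152  0.0296] min [ 0.349 -0.483  0.02 ] max [ 0.61  -0.195  0.036]
  rect ((486.4634094238281, -320.4095458984375), (166.18402099609375, 365.41925048828125), 58.2806510925293)
  bar rays rect ((486.5717468261719, -320.6662902832031), (166.5934600830078, 366.0252990722656), 58.313838958740234)
  griptop [ 509.02095779 -299.43095986] ((508.6708068847656, -299.0325012207031), (19.78030776977539, 20.58821678161621), 17.252201080322266)
```

```bash
python3 - <<'E'
import pickle
from h import *
for n in('scene','top'):
    c=pickle.load(open(n+'0.pkl','rb')); P=pts(c)
    h=P[...,2]
    reg=np.hypot(P[...,0]-.6,P[...,1]-.04)<0.22
    hsv=cv2.cvtColor(c['color'],cv2.COLOR_RGB2HSV)
    m=((h>.05)&(h<.08)&reg&(hsv[...,1]<90)).astype(np.uint8)
    m=cv2.morphologyEx(m,cv2.MORPH_OPEN,np.ones((5,5)))
    cn=max(cv2.findContours(m,0,1)[0],key=cv2.contourArea)
    hull=cv2.convexHull(cn)
    q=cv2.approxPolyDP(hull,6,True)[:,0]
    print(n,len(q),q.tolist())
    # subpixel: fit lines to contour pts near each quad side (excluding ends)
    C=cn[:,0].astype(float); L=[]
    for i in range(len(q)):
        a,b=q[i].astype(float),q[(i+1)%len(q)].astype(float);d=(b-a)/np.linalg.norm(b-a)
        t=(C-a)@d; e=abs((C-a)@np.array([-d[1],d[0]]))
        s=C[(t>.1*np.linalg.norm(b-a))&(t<.9*np.linalg.norm(b-a))&(e<4)].astype(np.float32)
        vx,vy,x,y=cv2.fitLine(s,cv2.DIST_HUBER,0,.01,.01).ravel()
        nn=np.array([-vy,vx]);L.append(np.r_[nn,-nn@[x,y]])
    W=[]
    for i in range(len(L)):
        p=np.cross(L[i-1],L[i]);p=p[:2]/p[2]; W.append(ray(c,*p,.066)[:2]); print(p.round(1),W[-1].round(4))
    W=np.array(W); 
    print('lens',[np.linalg.norm(W[i]-W[i-1]).round(4) for i in range(len(W))],'center',W.mean(0), 'angs',[np.degrees(np.arctan2(*(W[i]-W[i-1])[::-1])).round(2) for i in range(len(W))])
E
```

```text
scene 4 [[315, 183], [354, 215], [307, 264], [267, 229]]
[312.8 181.8] [0.4811 0.1488]
[358.5 212.4] [0.675  0.1777]
[309.1 266. ] [ 0.7055 -0.0809]
[264.4 232. ] [ 0.5177 -0.1068]
lens [np.float64(0.2582), np.float64(0.196), np.float64(0.2604), np.float64(0.1896)] center [0.59481121 0.03470159] angs [np.float64(98.13), np.float64(8.46), np.float64(-83.27), np.float64(-172.15)]
top 4 [[296, 157], [305, 216], [227, 228], [219, 170]]
[295.8 156.6] [ 0.7071 -0.0703]
[305.8 215.3] [ 0.5112 -0.0974]
[227.5 228.5] [0.4742 0.1544]
[218.8 169.2] [0.6707 0.1826]
lens [np.float64(0.2555), np.float64(0.1977), np.float64(0.2546), np.float64(0.1985)] center [0.59079541 0.04232296] angs [np.float64(-81.81), np.float64(-172.11), np.float64(98.36), np.float64(8.15)]
```

```bash
cat > gauge.py <<'E'
from h import *
def gauge(c,cen=(.477,-.318),r=.13,verbose=1):
    P=pts(c);h=P[...,2];hsv=cv2.cvtColor(c['color'],cv2.COLOR_RGB2HSV)
    reg=(np.hypot(P[...,0]-cen[0],P[...,1]-cen[1])<r)
    org=reg&(hsv[...,0]<14)&(hsv[...,1]>140)&(h>.03)&(h<.15)
    bar=reg&(h>.024)&(h<.034)&(hsv[...,1]<60)
    blk=reg&(h>.097)&(h<.115)&(hsv[...,2]<90)&~org
    out={}
    for nm,m,z in(('bar',bar,.03),('blk',blk,.105)):
        n,l,st,ce=cv2.connectedComponentsWithStats(cv2.morphologyEx(m.astype(np.uint8),cv2.MORPH_CLOSE,np.ones((5,5))))
        if n<2: print(nm,'none');continue
        k=1+np.argmax(st[1:,4]);ys,xs=np.where((l==k)&m)
        X=np.array([ray(c,u,v,z)[:2] for u,v in zip(xs,ys)])*1000
        r_=cv2.minAreaRect(X.astype(np.float32))
        print(nm,len(X),X.mean(0).round(1),'rect',[np.round(a,1).tolist() for a in r_],'px',xs.min(),xs.max(),ys.min(),ys.max())
        if nm=='bar':
            v=cv2.fitLine(X.astype(np.float32),cv2.DIST_HUBER,0,.01,.01).ravel();print(' heading',np.degrees(np.arctan2(v[1],v[0])))
    n,l,st,ce=cv2.connectedComponentsWithStats(cv2.morphologyEx(org.astype(np.uint8),cv2.MORPH_CLOSE,np.ones((3,3))))
    if n>1:
        k=1+np.argmax(st[1:,4]);m=(l==k)&org;Q=P[m]
        v=cv2.fitLine(Q.astype(np.float32),cv2.DIST_HUBER,0,.001,.001).ravel()
        print('org',len(Q),Q.mean(0).round(4),Q.min(0).round(3),Q.max(0).round(3),'elev',np.arcsin(abs(v[2])),'heading',np.degrees(np.arctan(v[1]/v[0])))
        # pixel axis line -> plane intersect
        ys,xs=np.where(m); f=cv2.fitLine(np.c_[xs,ys].astype(np.float32),cv2.DIST_HUBER,0,.01,.01).ravel()
        out['line']=f
    return out
if __name__=='__main__':
    import pickle
    for n in('scene','top'):
        print(n);c=pickle.load(open(n+'0.pkl','rb'));gauge(c)
E
python3 gauge.py
```

```text
scene
bar 159 [ 522.1 -300.6] rect [[511.0, -304.8], [125.8, 23.9], 20.5] px 202 235 261 283
 heading 20.54204
blk 37 [ 513.5 -307.2] rect [[513.5, -307.6], [26.5, 14.3], 20.4] px 210 218 261 267
org 92 [ 0.4076 -0.3444  0.0826] [ 0.36  -0.363  0.051] [ 0.456 -0.326  0.112] elev 0.50480705 heading 20.182823
top
bar 277 [ 469.5 -310.4] rect [[471.6, -311.4], [198.6, 23.9], 20.0] px 357 386 199 257
 heading 19.918194
blk 59 [ 504.2 -301.4] rect [[504.6, -301.0], [29.3, 18.3], 23.5] px 368 376 209 219
org 90 [ 0.4066 -0.3389  0.0841] [ 0.354 -0.36   0.05 ] [ 0.461 -0.318  0.115] elev 0.5065932 heading 19.6003
```

Request:
carry_out(grip=[1, 1, 1, 1, 1, 1, 1, 1, 1, 1, 1], slide=[[35, -15, 1], [35, -15, 1], [35, -15, 1], [35, -15, 1], [35, -15, 1], [35, -15, 1], [35, -15, 1], [35, -15, 1], [35, -15, 1], [35, -15, 1], [17, -9, 0]], twist=[[0, 0, 0], [0, 0, 0], [0, 0, 0], [0, 0, 0], [0, 0, 0], [0, 0, 0], [0, 0, 0], [0, 0, 0], [0, 0, 0], [0, 0, 0], [0, 0, 0]])

```text
time_s: 1.2
position: [0.5159, -0.2955, 0.206]
tcp_rot: [[0.937, 0.348, -0.005], [0.348, -0.937, 0.007], [-0.003, -0.009, -1.0]]
force: [-0.8, -0.6, -0.0]
opening: 1.003
```

```bash
cat > look.py <<'E'
import sys
from h import *
# look.py tag ; crops around TCP
tag=sys.argv[1]; s=bot.read_state(); print(s['time_s'],s['position'].round(4),s['force'].round(2),round(s['opening'],3)); print(s['tcp_rot'].round(4).tolist())
ctr=np.array([float(x) for x in sys.argv[2:5]]) if len(sys.argv)>4 else s['position']
ims=[]
for n in('scene','top'):
    c=cap(n); 
    R=np.array(c['rotation']);
    def proj(p):
        q=R.T@(p-np.array(c['position'])); return np.array([c['cx']+c['fx']*q[0]/-q[2], c['cy']-c['fy']*q[1]/-q[2]])
    u,v=proj(ctr).round().astype(int); u=min(max(u,50),509);v=min(max(v,50),369)
    im=c['color'][v-50:v+50,u-50:u+50].copy(); im=cv2.resize(im,(400,400),interpolation=2)
    t=(proj(s['position'])-[u-50,v-50]+.5)*4; cv2.drawMarker(im,tuple(int(a) for a in t),(255,0,255),0,8,1)
    print(n,'crop origin',u-50,v-50,'tcp px',proj(s['position']).round(1)); ims.append(im)
    import pickle; pickle.dump(c,open(f'{n}_{tag}.pkl','wb'))
cv2.imwrite(f'pics/{tag}.png',np.hstack(ims)[:,:,::-1])
E
python3 look.py a1
```

```text
1.2 [ 0.5159 -0.2955  0.206 ] [-0.82 -0.57 -0.  ] 1.003
[[0.9373, 0.3484, -0.0054], [0.3484, -0.9373, 0.0074], [-0.0025, -0.0088, -1.0]]
scene crop origin 163 198 tcp px [212.8 248. ]
top crop origin 326 154 tcp px [375.7 204.4]
```

View pics/a1.png

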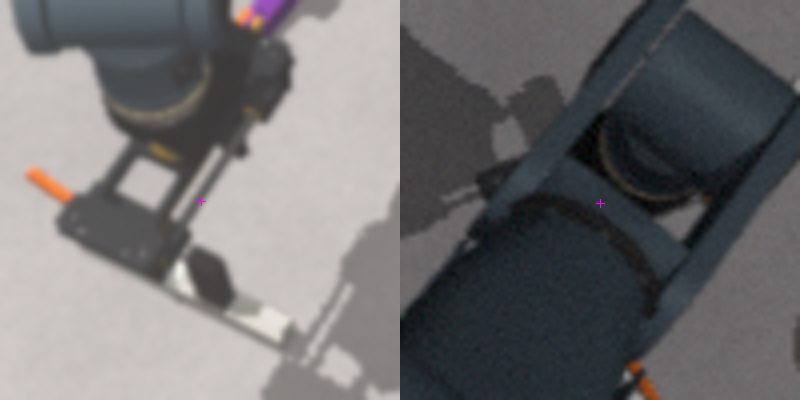

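```bash
cat > tips.py <<'E'
import sys,pickle
from h import *
c=pickle.load(open(f'scene_{sys.argv[1]}.pkl','rb'));s=bot.read_state();P=pts(c)
p=s['position'];R=s['tcp_rot']
T=(P-p)@R
m=(abs(T[...,0])<.03)&(abs(T[...,1])<.075)&(T[...,2]>-.06)&(T[...,2]<.012)
for a,b in((-.02,.012),(-.04,-.02)):
  for sg in(-1,1):
    k=m&(T[...,2]>a)&(T[...,2]<b)&(T[...,1]*sg>0.01)
    Q=T[k]*1000
    if len(Q): print(a,sg,len(Q),np.percentile(Q,[2,50,98],axis=0).round(1).tolist())
E
python3 tips.py a1
```

```text
-0.02 -1 14 [[-8.2, -50.6, -16.1], [8.8, -44.1, -11.6], [11.2, -41.1, -1.7]]
-0.02 1 1 [[9.9, 52.5, -0.8], [9.9, 52.5, -0.8], [9.9, 52.5, -0.8]]
-0.04 -1 5 [[-3.4, -44.9, -36.7], [-0.8, -41.8, -26.7], [3.8, -41.6, -20.7]]
```

Request:
carry_out(grip=[1, 1, 1, 1], slide=[[-4, 5, 30], [-4, 4, 30], [0, 0, 15], [0, 0, 0]], twist=[[0, 0, 0], [0, 0, 0], [0, 0, 0], [0, 0, 0]])

```text
time_s: 1.7
position: [0.51, -0.3084, 0.1291]
tcp_rot: [[0.936, 0.352, -0.006], [0.352, -0.936, 0.004], [-0.004, -0.006, -1.0]]
force: [-0.7, 0.8, 0.9]
opening: 1.003
```

```bash
python3 look.py a2; python3 tips.py a2
```

```text
1.7 [ 0.51   -0.3084  0.1291] [-0.68  0.82  0.88] 1.003
[[0.9361, 0.3516, -0.0056], [0.3516, -0.9361, 0.0045], [-0.0036, -0.0062, -1.0]]
scene crop origin 162 210 tcp px [211.9 260.1]
top crop origin 325 161 tcp px [375.4 210.9]
-0.02 -1 14 [[-8.2, -51.9, -18.6], [6.8, -45.4, -8.2], [11.1, -43.0, 3.1]]
-0.04 -1 3 [[0.4, -44.8, -39.3], [2.5, -43.3, -28.5], [5.3, -43.0, -27.1]]
```

View pics/a2.png

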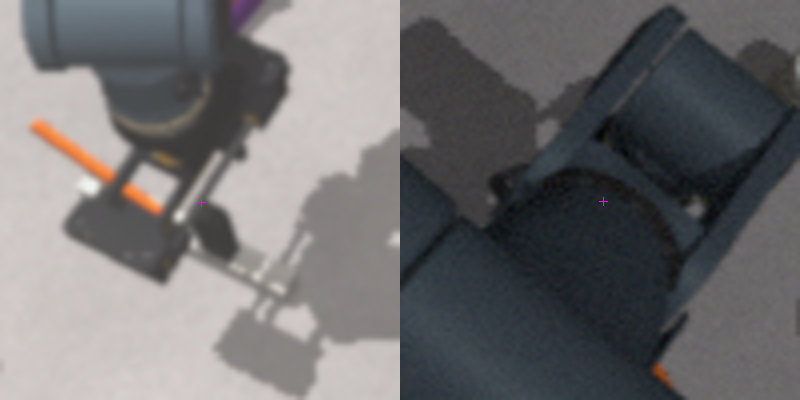

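The scene crop shows the black grip (crop (213,228)) right under the TCP mark, between the fingers. Descending to grip it.

Request:
carry_out(grip=[1, 1, 1, 1, -1, -1, -1, -1, -1, -1, -1, -1], slide=[[1, 0, 25], [0, 0, 20], [0, 0, 8], [0, 0, 0], [0, 0, 0], [0, 0, 0], [0, 0, 0], [0, 0, 0], [0, 0, 0], [0, 0, 0], [0, 0, 0], [0, 0, 0]], twist=[[0, 0, 0], [0, 0, 0], [0, 0, 0], [0, 0, 0], [0, 0, 0], [0, 0, 0], [0, 0, 0], [0, 0, 0], [0, 0, 0], [0, 0, 0], [0, 0, 0], [0, 0, 0]])

```text
time_s: 3.0
position: [0.5171, -0.3152, 0.0876]
tcp_rot: [[0.937, 0.35, 0.012], [0.35, -0.937, -0.011], [0.007, 0.015, -1.0]]
force: [-0.3, -0.6, 0.3]
opening: 0.357
```

```bash
python3 look.py a3
```

```text
3.0 [ 0.5171 -0.3152  0.0876] [-0.31 -0.6   0.28] 0.357
[[0.9366, 0.3502, 0.0122], [0.3503, -0.9366, -0.0114], [0.0074, 0.015, -0.9999]]
scene crop origin 163 218 tcp px [213.4 268.4]
top crop origin 325 161 tcp px [375.  210.8]
```

View pics/a3.png

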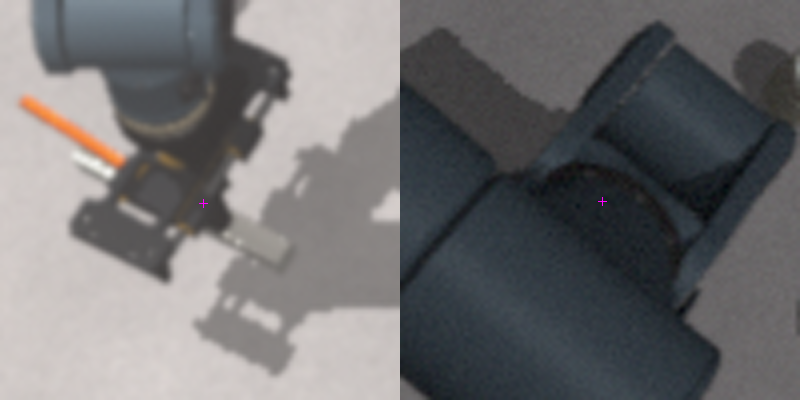

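Request:
carry_out(grip=[-0.2, -0.2, -0.2], slide=[[-2, -5, 7], [-1, -4, 5], [0, 0, 2]], twist=[[0, 0, 0], [0, 0, 0], [0, 0, 0]])

```text
time_s: 3.4
position: [0.5107, -0.3073, 0.0723]
tcp_rot: [[0.937, 0.35, 0.012], [0.35, -0.937, -0.012], [0.007, 0.015, -1.0]]
force: [0.2, 1.1, 0.1]
opening: 0.381
```

```bash
python3 look.py a4
```

```text
3.4 [ 0.5107 -0.3073  0.0723] [0.2  1.06 0.11] 0.381
[[0.9366, 0.3502, 0.0122], [0.3503, -0.9366, -0.0116], [0.0074, 0.0151, -0.9999]]
scene crop origin 165 217 tcp px [214.9 267.4]
top crop origin 322 164 tcp px [371.8 213.7]
```

View pics/a4.png

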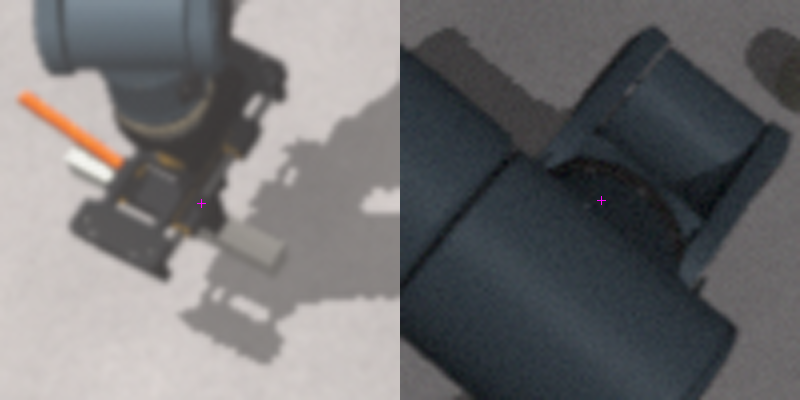

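Request:
carry_out(grip=[-0.3, -1, -1, -1], slide=[[0, 0, -2], [0, 0, 0], [0, 0, 0], [0, 0, 0]], twist=[[0.015, -0.007, 0], [0, 0, 0], [0, 0, 0], [0, 0, 0]])

```text
time_s: 3.9
position: [0.5112, -0.3078, 0.0747]
tcp_rot: [[0.937, 0.35, -0.0], [0.35, -0.937, 0.002], [0.0, -0.002, -1.0]]
force: [0.4, 1.9, 0.0]
opening: 0.205
```

Request:
carry_out(grip=[-1, -1, -1, -1, -1, -1, -1, -1, -1, -1], slide=[[0, 0, 0], [0, 0, -10], [0, 0, -15], [0, 0, -15], [20, 8, 0], [26, 10, 0], [26, 10, 0], [26, 10, 0], [26, 10, 0], [8, 3, 0]], twist=[[0, 0, 0], [0, 0, 0], [0, 0, 0], [0, 0, 0], [0, 0, 0], [0, 0, 0], [0, 0, 0], [0, 0, 0], [0, 0, 0], [0, 0, 0]])

```text
time_s: 4.9
position: [0.6523, -0.3079, 0.1135]
tcp_rot: [[0.937, 0.348, -0.008], [0.348, -0.937, 0.006], [-0.006, -0.009, -1.0]]
force: [1.0, 0.9, -4.2]
opening: 0.203
```

```bash
python3 look.py a5
```

```text
4.9 [ 0.6523 -0.3079  0.1135] [ 0.97  0.94 -4.16] 0.203
[[0.9374, 0.3481, -0.0083], [0.3482, -0.9374, 0.006], [-0.0057, -0.0085, -0.9999]]
scene crop origin 192 245 tcp px [241.9 294.7]
top crop origin 322 117 tcp px [371.9 167.2]
```

View pics/a5.png

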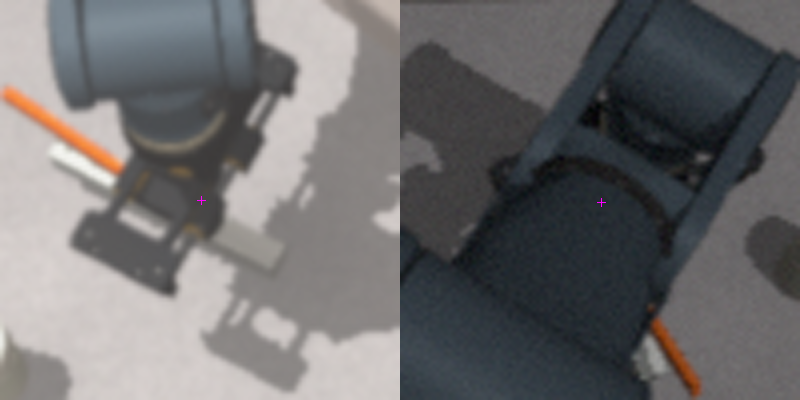

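Request:
carry_out(grip=[-1, -1, -1, -1, -1, -1, -1, -1, -1], slide=[[0, 0, 0], [0, 0, 0], [4, -20, 0], [5, -30, 0], [5, -35, 0], [5, -35, 0], [5, -30, 0], [3, -20, 0], [0, 0, 0]], twist=[[0, 0, 0.11], [0, 0, 0.106], [0, 0, 0], [0, 0, 0], [0, 0, 0], [0, 0, 0], [0, 0, 0], [0, 0, 0], [0, 0, 0]])

```text
time_s: 5.9
position: [0.6375, -0.1252, 0.1117]
tcp_rot: [[0.99, 0.133, -0.034], [0.134, -0.991, 0.016], [-0.032, -0.02, -0.999]]
force: [0.5, 0.1, -5.3]
opening: 0.203
```

```bash
python3 look.py a6 .62 -.1 .05
```

```text
5.9 [ 0.6375 -0.1252  0.1117] [ 0.49  0.08 -5.27] 0.203
[[0.9905, 0.1332, -0.0342], [0.1338, -0.9909, 0.0159], [-0.0317, -0.0203, -0.9993]]
scene crop origin 237 204 tcp px [284.3 254. ]
top crop origin 255 133 tcp px [313.9 173.3]
```

View pics/a6.png

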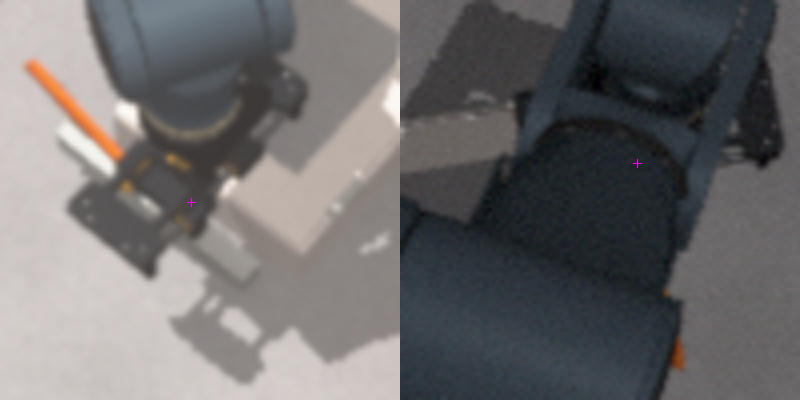

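Request:
carry_out(grip=[-1, -1, -1, -1, -1], slide=[[8, 0, 0], [8, 0, 10], [0, 0, 12], [0, 0, 8], [0, 0, 0]], twist=[[-0.02, 0.032, -0.007], [0, 0, 0], [0, 0, 0], [0, 0, 0], [0, 0, 0]])

```text
time_s: 6.5
position: [0.6538, -0.132, 0.0787]
tcp_rot: [[0.991, 0.135, 0.001], [0.135, -0.991, -0.005], [0.0, 0.005, -1.0]]
force: [-1.0, -0.5, -5.0]
opening: 0.202
```

```bash
python3 look.py a7 .62 -.1 .05; python3 - <<'E'
import pickle
from h import *
from gauge import gauge
c=pickle.load(open('scene_a7.pkl','rb'));P=pts(c);h=P[...,2]
for nm,lo,hi,cond in(('bar',.025,.045,(P[...,1]<-.06)),('lid',.06,.072,P[...,1]<.2)):
    m=(h>lo)&(h<hi)&cond&(P[...,0]>.45)&(P[...,0]<.8)&(P[...,1]>-.22)
    u=np.array([.990,.141]);n=np.array([-.141,.990])
    A=(P[...,:2]@u);B=(P[...,:2]@n)
    # right edge of lid: min B per A bin ; bar: max/min B per bin
    for a in np.arange(.44,.74,.03):
        k=m&(A>a)&(A<a+.03)
        if k.sum()>3: print(nm,round(a,2),k.sum(),(np.percentile(B[k],[3,50,97])*1000).round(1),np.median(h[k]).round(4))
gauge(c,cen=(.6,-.13),r=.15)
E
```

```text
6.5 [ 0.6538 -0.132   0.0787] [-0.97 -0.51 -4.97] 0.202
[[0.9908, 0.1352, 0.0009], [0.1352, -0.9908, -0.0046], [0.0003, 0.0047, -1.0]]
scene crop origin 237 204 tcp px [286.2 263.2]
top crop origin 255 133 tcp px [315.4 170.9]
bar 0.47 16 [-233.9 -222.  -173.6] 0.0336
bar 0.5 59 [-233.2 -224.3 -173.8] 0.0332
bar 0.53 22 [-233.8 -229.1 -222.1] 0.0339
bar 0.56 12 [-237.1 -233.3 -227.9] 0.0315
bar 0.59 10 [-235.1 -232.  -229.4] 0.0342
bar 0.62 51 [-234.7 -222.9 -173.6] 0.0333
bar 0.65 83 [-234.8 -220.7 -173.7] 0.0331
bar 0.68 45 [-234.1 -219.  -163.6] 0.0319
lid 0.44 12 [-52.3 -44.7 -37.1] 0.0665
lid 0.47 15 [-9.9 45.3 78.1] 0.0637
lid 0.5 128 [ 9.5 48.9 79.7] 0.0648
lid 0.53 189 [-226.8   31.1   79.1] 0.0656
lid 0.56 238 [-33.2  22.9  79. ] 0.0658
lid 0.59 341 [-70.4   3.3  76.3] 0.0661
lid 0.62 459 [-156.2  -26.4   74.4] 0.0661
lid 0.65 603 [-168.1  -51.2   73.7] 0.0653
lid 0.68 267 [-164.9  -61.    72.1] 0.0651
bar 87 [ 689.1 -128.4] rect [[683.2, -128.8], [68.9, 24.7], 9.8] px 283 303 269 283
 heading 18.707075
blk 2 [ 659.5 -119.1] rect [[659.5, -119.1], [4.6, 0.0], 95.3] px 290 291 258 259
org 72 [ 0.5389 -0.1519  0.0907] [ 0.494 -0.16   0.064] [ 0.58  -0.143  0.117] elev 0.51378405 heading 7.876047
```

View pics/a7.png

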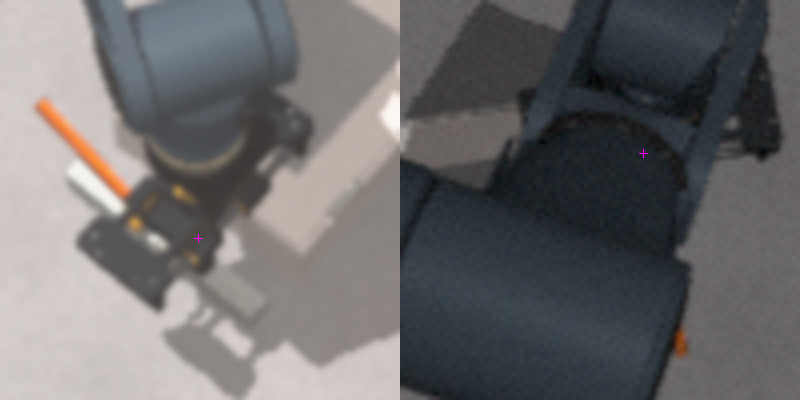

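Request:
carry_out(grip=[-1, -1, -1, -1, -1], slide=[[0, -8, 1], [0, -10, 1], [0, -8, 0], [0, -3, 0], [0, 0, 0]], twist=[[0.0, 0, 0], [0, 0, -0.005], [0, 0, 0], [0, 0, 0], [0, 0, 0]])

```text
time_s: 7.1
position: [0.6503, -0.1002, 0.0786]
tcp_rot: [[0.99, 0.141, 0.004], [0.141, -0.99, -0.005], [0.003, 0.005, -1.0]]
force: [-0.3, -0.1, -4.3]
opening: 0.206
```

```bash
cat > st.py <<'E'
from h import *
s=bot.read_state();p=s['position'];R=s['tcp_rot']
u=np.array([.990,.141]);n=np.array([-.141,.990])
print(s['time_s'],p.round(4),'f',s['force'].round(2),'op',round(s['opening'],3))
print('flush B',1000*(p[:2]@n)+13,'gaugeA',p[:2]@u-.035,'heading',np.degrees(np.arctan2(R[1,0],R[0,0])))
w=np.cross(R[:,2],[0,0,-1]);print('levelling twist',(R.T@w).round(4))
E
python3 st.py
```

```text
7.1 [ 0.6503 -0.1002  0.0786] f [-0.27 -0.13 -4.25] op 0.206
flush B -177.92936520813691 gaugeA 0.5946709938078127 heading 8.115233980413489
levelling twist [ 0.0055 -0.0028 -0.    ]
```

Request:
carry_out(grip=[-1, -1, -1], slide=[[0, -2, 2], [0, -2, 1], [0, 0, 0]], twist=[[0.005, -0.003, 0], [0, 0, 0], [0, 0, 0]])

```text
time_s: 7.4
position: [0.6503, -0.0959, 0.076]
tcp_rot: [[0.99, 0.142, 0.001], [0.142, -0.99, -0.001], [0.001, 0.001, -1.0]]
force: [1.0, -0.1, -5.2]
opening: 0.206
```

```bash
python3 st.py; python3 look.py a8 .62 -.1 .05
```

```text
7.4 [ 0.6503 -0.0959  0.076 ] f [ 0.96 -0.09 -5.22] op 0.206
flush B -173.63128720659617 gaugeA 0.5952680926990781 heading 8.165850866092393
levelling twist [ 0.0012 -0.0009 -0.    ]
7.4 [ 0.6503 -0.0959  0.076 ] [ 0.96 -0.09 -5.22] 0.206
[[0.9899, 0.142, 0.0011], [0.142, -0.9899, -0.001], [0.0009, 0.0012, -1.0]]
scene crop origin 237 204 tcp px [293.9 255.8]
top crop origin 255 133 tcp px [304.2 172.4]
```

View pics/a8.png

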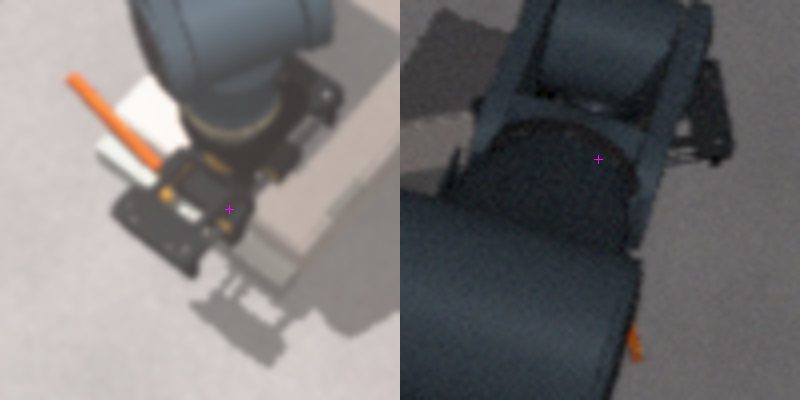

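Request:
carry_out(grip=[-1, -1], slide=[[0, -2, 0], [0, -1, 0]], twist=[[0, 0, 0], [0, 0, 0]])

```text
time_s: 7.7
position: [0.6504, -0.0951, 0.0762]
tcp_rot: [[0.99, 0.143, 0.002], [0.143, -0.99, -0.004], [0.002, 0.005, -1.0]]
force: [-0.7, -3.3, -4.8]
opening: 0.204
```

Request:
carry_out(grip=[-1, -1], slide=[[0, -2, 0], [0, -1, 0]], twist=[[0, 0, 0], [0, 0, 0]])

```text
time_s: 7.9
position: [0.6503, -0.0949, 0.0762]
tcp_rot: [[0.99, 0.144, 0.003], [0.144, -0.99, -0.009], [0.002, 0.009, -1.0]]
force: [0.7, -3.8, -5.7]
opening: 0.204
```

```bash
python3 st.py
```

```text
7.9 [ 0.6503 -0.0949  0.0762] f [ 0.7  -3.81 -5.71] op 0.204
flush B -172.65442819832808 gaugeA 0.5954259344832519 heading 8.25600831379813
levelling twist [ 0.0095 -0.0018 -0.    ]
```

Request:
carry_out(grip=[-1, -1, -1], slide=[[0, 0, 2], [0, 0, 1], [0, 0, 0]], twist=[[0.009, -0.002, 0], [0, 0, 0], [0, 0, 0]])

```text
time_s: 8.2
position: [0.6509, -0.0953, 0.0749]
tcp_rot: [[0.99, 0.143, 0.001], [0.143, -0.99, 0.0], [0.001, 0.0, -1.0]]
force: [0.9, -2.7, -5.3]
opening: 0.205
```

```bash
python3 st.py
```

```text
8.2 [ 0.6509 -0.0953  0.0749] f [ 0.88 -2.73 -5.27] op 0.205
flush B -173.14979119471303 gaugeA 0.5959596077113565 heading 8.20769359869993
levelling twist [ 0.0001 -0.0013  0.    ]
```

Request:
carry_out(grip=[-1, -1], slide=[[0, 0, 2], [0, 0, 1]], twist=[[0, 0, 0], [0, 0, 0]])

```text
time_s: 8.4
position: [0.651, -0.0953, 0.0748]
tcp_rot: [[0.99, 0.143, 0.002], [0.143, -0.99, -0.0], [0.002, 0.001, -1.0]]
force: [-2.3, -2.8, 0.6]
opening: 0.206
```

```bash
python3 st.py
```

```text
8.4 [ 0.651  -0.0953  0.0748] f [-2.32 -2.8   0.65] op 0.206
flush B -173.1507091536005 gaugeA 0.5960092652425352 heading 8.241006047200333
levelling twist [ 0.0006 -0.0015 -0.    ]
```

Request:
carry_out(grip=[0.2, 0.2, 0.2, 0.2, 0.2, 0.2, 0.2, 0.2], slide=[[0, 0, 0], [0, 0, 0], [0, 0, 0], [0, 0, 0], [0, 0, 0], [0, 0, 0], [0, 0, 0], [0, 0, 0]], twist=[[0, 0, 0], [0, 0, 0], [0, 0, 0], [0, 0, 0], [0, 0, 0], [0, 0, 0], [0, 0, 0], [0, 0, 0]])

```text
time_s: 9.2
position: [0.6525, -0.0922, 0.0749]
tcp_rot: [[0.99, 0.142, 0.005], [0.142, -0.99, 0.004], [0.005, -0.003, -1.0]]
force: [0.4, 0.2, 0.3]
opening: 0.595
```

```bash
python3 st.py
```

```text
9.2 [ 0.6525 -0.0922  0.0749] f [0.4  0.21 0.3 ] op 0.595
flush B -170.25929495012286 gaugeA 0.5979661162995441 heading 8.138530777252338
levelling twist [-0.0035 -0.0054  0.    ]
```

Request:
carry_out(grip=[0.2, 0.2, 0.2, 0.2, 1, 1, 1, 1, 1, 1], slide=[[0, 0, -15], [0, 0, -25], [0, 0, -35], [0, 0, -35], [-15, -30, 0], [-15, -35, 0], [-15, -35, 0], [-15, -35, 0], [-15, -30, 0], [0, 0, 0]], twist=[[0, 0, 0], [0, 0, 0], [0, 0, 0], [0, 0, 0], [0, 0, 0], [0, 0, 0], [0, 0, 0], [0, 0, 0], [0, 0, 0], [0, 0, 0]])

```text
time_s: 10.2
position: [0.5547, 0.0624, 0.1999]
tcp_rot: [[0.99, 0.137, 0.019], [0.137, -0.991, 0.002], [0.019, 0.0, -1.0]]
force: [-1.0, -0.4, 0.6]
opening: 0.982
```

```bash
python3 st.py; python3 look.py b1 .58 -.06 .05
```

```text
10.2 [0.5547 0.0624 0.1999] f [-0.99 -0.37  0.56] op 0.982
flush B -3.4103317195053506 gaugeA 0.5229360862298927 heading 7.86007284130474
levelling twist [ 0.0005 -0.0191 -0.    ]
10.2 [0.5547 0.0624 0.1999] [-0.99 -0.37  0.56] 0.982
[[0.9904, 0.1367, 0.019], [0.1367, -0.9906, 0.0021], [0.0191, 0.0005, -0.9998]]
scene crop origin 238 188 tcp px [310.7 188.1]
top crop origin 244 146 tcp px [252.7 194.7]
```

View pics/b1.png

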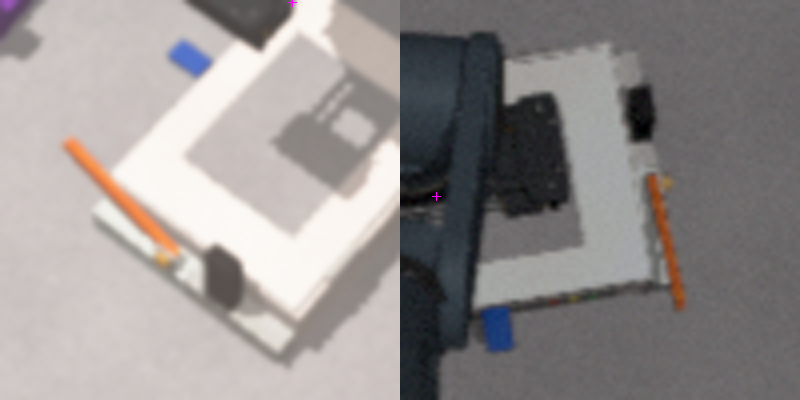

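The pictures show the gauge flush and level with the unit's ends (bar from scene crop (95,212) to (290,355)). It has been let go and the lid is shut. Now I check the numbers, the blade angle and the tab.

```bash
python3 - <<'E'
import pickle
from h import *
from gauge import gauge
u=np.array([.990,.141]);n=np.array([-.141,.990])
for nm in('scene','top'):
    c=pickle.load(open(nm+'_b1.pkl','rb'));P=pts(c);h=P[...,2];print(nm)
    A=(P[...,:2]@u);B=(P[...,:2]@n)
    for z0,z1,k in((.024,.036,'bar'),(.058,.072,'lid')):
        for a in (.50,.52,.54,.62,.67):
            m=(h>z0)&(h<z1)&(A>a)&(A<a+.02)&(B>-.22)&(B<-.1)
            if m.sum()>3: print(k,a,m.sum(),(np.percentile(B[m],[2,50,98])*1000).round(1))
        m=(h>z0)&(h<z1)&(B>-.2)&(B<-.12); print(k,'A range',np.percentile(A[m],[1,99]).round(3))
    hsv=cv2.cvtColor(c['color'],cv2.COLOR_RGB2HSV)
    t=(hsv[...,0]>105)&(hsv[...,0]<125)&(hsv[...,1]>130)&(np.hypot(P[...,0]-.475,P[...,1]-.025)<0.06)
    Q=P[t]; print('tab',len(Q),Q.mean(0).round(4),'rect',cv2.minAreaRect((Q[:,:2]*1000).astype(np.float32)))
    gauge(c,cen=(.6,-.1),r=.16)
E
```

```text
scene
bar 0.5 24 [-197.9 -190.7 -182.2]
bar 0.52 21 [-198.2 -192.5 -185.1]
bar 0.54 22 [-198.6 -192.  -173.7]
bar 0.62 7 [-199.  -197.  -194.5]
bar 0.67 43 [-197.8 -184.7 -173.6]
bar A range [0.289 1.396]
lid 0.5 119 [-175.7 -139.4 -103. ]
lid 0.52 129 [-193.2 -139.9 -101.5]
lid 0.54 143 [-192.7 -145.4 -102. ]
lid 0.62 119 [-197.4 -134.4 -101.3]
lid 0.67 127 [-173.9 -138.7 -102.2]
lid A range [0.31  1.395]
tab 29 [0.4785 0.0207 0.0664] rect ((478.2799377441406, 19.6607723236084), (27.798748016357422, 13.809736251831055), 13.840169906616211)
bar 181 [662.4 -92.7] rect [[651.3, -84.6], [129.3, 53.6], 12.0] px 277 317 248 276
 heading 11.679305
blk none
org 82 [ 0.5441 -0.1147  0.081 ] [ 0.493 -0.125  0.049] [ 0.598 -0.102  0.114] elev 0.50689983 heading 9.5708475
top
bar 0.5 18 [-183.8 -179.  -174.3]
bar 0.52 19 [-183.7 -178.9 -173.7]
bar 0.54 19 [-189.2 -178.5 -173.6]
bar 0.62 4 [-174.9 -173.8 -173.1]
bar 0.67 28 [-191.7 -184.2 -174.2]
bar A range [0.286 0.853]
lid 0.5 130 [-168.  -134.8 -101.6]
lid 0.52 125 [-170.7 -136.8 -101.6]
lid 0.54 138 [-185.8 -140.5 -103.8]
lid 0.62 94 [-171.4 -143.9 -119.5]
lid 0.67 110 [-168.7 -134.  -102. ]
lid A range [0.493 0.85 ]
tab 64 [0.4736 0.0248 0.0684] rect ((473.6248474121094, 24.927284240722656), (32.75748825073242, 19.437692642211914), 10.232380867004395)
bar 118 [575.6 -99.8] rect [[574.9, -103.0], [126.7, 19.1], 8.1] px 301 310 180 217
 heading 7.1619754
blk 53 [645.5 -93.8] rect [[645.3, -93.5], [30.0, 17.7], 7.5] px 301 307 167 176
org 72 [ 0.5374 -0.1112  0.0856] [ 0.483 -0.121  0.052] [ 0.597 -0.101  0.118] elev 0.4940692 heading 8.578668
```

Request:
carry_out(grip=[1, 1, 1, 1, 1, 1], slide=[[-20, 7, 0], [-25, 8, 10], [-25, 8, 20], [-12, 4, 20], [0, 0, 15], [0, 0, 0]], twist=[[0, -0.019, -0.005], [0, 0, 0], [0, 0, 0], [0, 0, 0], [0, 0, 0], [0, 0, 0]])

```text
time_s: 10.9
position: [0.49, 0.0123, 0.1372]
tcp_rot: [[0.991, 0.133, 0.023], [0.134, -0.991, -0.007], [0.021, 0.01, -1.0]]
force: [-0.0, -0.6, 0.1]
opening: 1.0
```

```bash
python3 st.py; python3 look.py b2 .49 0.02 .07;python3 tips.py b2
```

```text
10.9 [0.49   0.0123 0.1372] f [-0.02 -0.57  0.06] op 1.0
flush B -43.89865034237568 gaugeA 0.45185574467693423 heading 7.678895523116776
levelling twist [ 0.0103 -0.0214 -0.    ]
10.9 [0.49   0.0123 0.1372] [-0.02 -0.57  0.06] 1.0
[[0.9908, 0.1334, 0.0226], [0.1336, -0.991, -0.0074], [0.0214, 0.0103, -0.9997]]
scene crop origin 237 154 tcp px [285.4 194.8]
top crop origin 219 173 tcp px [270.9 219.3]
-0.02 -1 16 [[-7.8, -47.1, -17.5], [5.9, -43.1, -7.9], [9.1, -40.1, 1.5]]
-0.02 1 5 [[7.4, 48.4, -17.4], [8.2, 52.5, -7.2], [9.4, 54.2, 2.5]]
-0.04 -1 15 [[-8.5, -49.8, -37.9], [0.1, -43.2, -27.1], [10.3, -41.2, -20.3]]
```

View pics/b2.png

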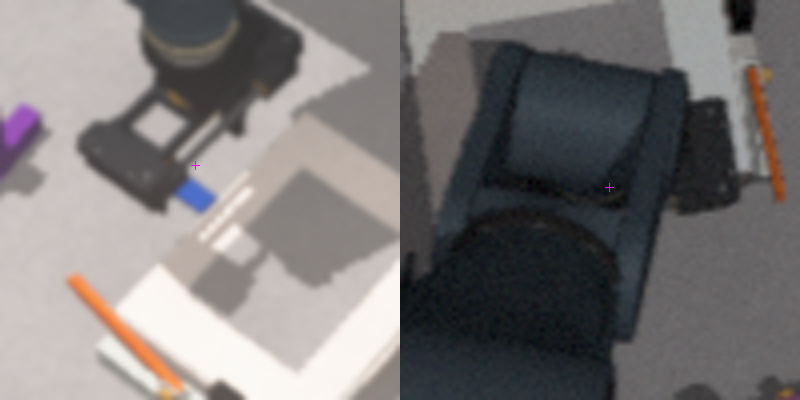

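Request:
carry_out(grip=[1, 1, 1, 1], slide=[[-6, -6, 10], [-6, -5, 10], [0, 0, 5], [0, 0, 0]], twist=[[0.01, -0.021, -0.009], [0, 0, 0], [0, 0, 0], [0, 0, 0]])

```text
time_s: 11.4
position: [0.4824, 0.0213, 0.1144]
tcp_rot: [[0.99, 0.144, 0.009], [0.144, -0.99, -0.002], [0.009, 0.003, -1.0]]
force: [0.5, -0.2, 0.6]
opening: 1.0
```

```bash
python3 st.py
```

```text
11.4 [0.4824 0.0213 0.1144] f [ 0.48 -0.24  0.57] op 1.0
flush B -33.97212308499842 gaugeA 0.4455251769590912 heading 8.29356429584416
levelling twist [ 0.003 -0.009 -0.   ]
```

Request:
carry_out(grip=[1, 1, 1, 1, 1, 1], slide=[[-4, 0, 10], [-3, 0, 15], [0, 0, 20], [0, 0, 15], [0, 0, 5], [0, 0, 0]], twist=[[0.003, -0.009, 0], [0, 0, 0], [0, 0, 0], [0, 0, 0], [0, 0, 0], [0, 0, 0]])

```text
time_s: 12.0
position: [0.4785, 0.0195, 0.047]
tcp_rot: [[0.989, 0.146, 0.004], [0.146, -0.989, -0.001], [0.004, 0.001, -1.0]]
force: [-0.2, -0.0, 1.0]
opening: 0.999
```

```bash
python3 st.py; python3 look.py b3 .49 0.02 .07;python3 tips.py b3
```

```text
12.0 [0.4785 0.0195 0.047 ] f [-0.2  -0.05  1.02] op 0.999
flush B -35.11743025181627 gaugeA 0.44147948524998126 heading 8.379087432313002
levelling twist [ 0.0013 -0.0036 -0.    ]
12.0 [0.4785 0.0195 0.047 ] [-0.2  -0.05  1.02] 0.999
[[0.9893, 0.1457, 0.0038], [0.1457, -0.9893, -0.0008], [0.0036, 0.0013, -1.0]]
scene crop origin 237 154 tcp px [285.  205.4]
top crop origin 219 173 tcp px [269.8 227.1]
-0.02 -1 61 [[-6.1, -68.6, -19.6], [22.1, -41.9, -16.1], [30.0, -11.0, -0.3]]
-0.02 1 45 [[17.2, 11.8, -19.6], [24.1, 44.9, -16.7], [29.8, 72.5, -9.3]]
-0.04 -1 10 [[-3.3, -64.8, -34.7], [11.1, -41.8, -24.8], [29.6, -16.8, -20.4]]
-0.04 1 8 [[21.3, 12.0, -22.6], [24.0, 22.9, -21.2], [28.3, 70.9, -20.2]]
```

View pics/b3.png

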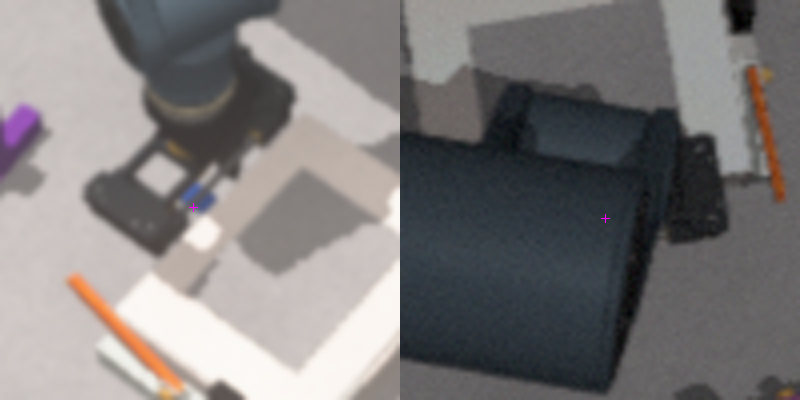

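Request:
carry_out(grip=[-0.3, -0.3, -0.3, -0.3, -0.3, -0.3, -0.3], slide=[[-2, 0, 0], [0, 0, 0], [0, 0, 0], [0, 0, 0], [0, 0, 0], [0, 0, 0], [0, 0, 0]], twist=[[0, 0, 0], [0, 0, 0], [0, 0, 0], [0, 0, 0], [0, 0, 0], [0, 0, 0], [0, 0, 0]])

```text
time_s: 12.8
position: [0.4786, 0.0189, 0.0503]
tcp_rot: [[0.989, 0.146, 0.011], [0.146, -0.989, -0.002], [0.01, 0.004, -1.0]]
force: [0.7, -0.5, 0.1]
opening: 0.445
```

```bash
python3 st.py
```

```text
12.8 [0.4786 0.0189 0.0503] f [ 0.66 -0.5   0.09] op 0.445
flush B -35.752423852896015 gaugeA 0.4414839709849008 heading 8.400903258545307
levelling twist [ 0.0038 -0.0104  0.    ]
```

Request:
carry_out(grip=[-1, -1, -1, -1, -1, -1], slide=[[-2, -2, 3], [0, 0, 0], [0, 0, 0], [0, 0, 0], [0, 0, 0], [0, 0, 0]], twist=[[0.004, -0.01, 0], [0, 0, 0], [0, 0, 0], [0, 0, 0], [0, 0, 0], [0, 0, 0]])

```text
time_s: 13.4
position: [0.4755, 0.0236, 0.0467]
tcp_rot: [[0.99, 0.142, -0.002], [0.142, -0.99, 0.005], [-0.001, -0.005, -1.0]]
force: [0.9, 0.6, 1.7]
opening: 0.245
```

```bash
python3 st.py; python3 look.py b4 .49 0.02 .07
```

```text
13.4 [0.4755 0.0236 0.0467] f [0.86 0.56 1.69] op 0.245
flush B -30.71649243010949 gaugeA 0.4390725580918584 heading 8.145449808906607
levelling twist [-0.0054  0.0014  0.    ]
13.4 [0.4755 0.0236 0.0467] [0.86 0.56 1.69] 0.245
[[0.9899, 0.1417, -0.0022], [0.1417, -0.9899, 0.0051], [-0.0014, -0.0054, -1.0]]
scene crop origin 237 154 tcp px [285.3 204.2]
top crop origin 219 173 tcp px [268.6 228. ]
```

View pics/b4.png

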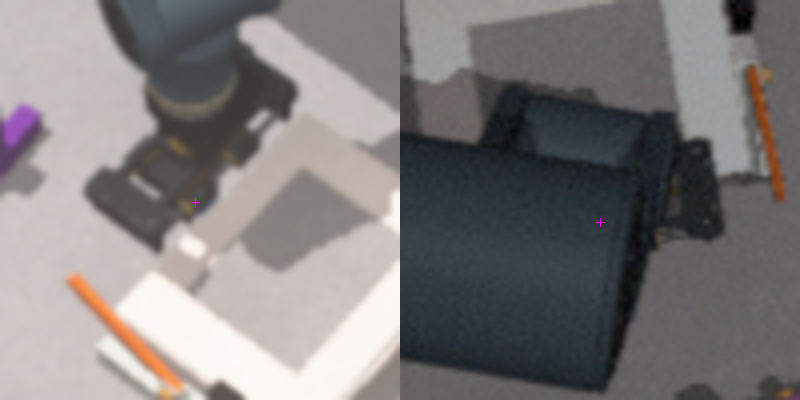

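Request:
carry_out(grip=[-1, -1, -1, -1, -1], slide=[[0, 0, 0], [-0.3, 0, -5], [-0.5, 0, -11], [-0.5, 0, -11], [-0.5, 0, -11]], twist=[[0, 0, 0], [0, -0.025, 0], [0, -0.05, 0], [0, -0.05, 0], [0, -0.05, 0]])

```text
time_s: 14.0
position: [0.4759, 0.0236, 0.0836]
tcp_rot: [[0.974, 0.139, -0.18], [0.138, -0.99, -0.019], [-0.181, -0.007, -0.983]]
force: [1.0, 1.5, -3.7]
opening: 0.245
```

```bash
cat > lid.py <<'E'
from h import *
s=bot.read_state();p=s['position'];R=s['tcp_rot']
u=np.array([.990,.141])
print(s['time_s'],p.round(4),'f',s['force'].round(2),'m',s['moment'].round(2),'op',round(s['opening'],3))
g=p-.019*R[:,2]
hA=.4755*.990+.0236*.141+.215
zr=g[2]-.062; xr=hA-g[:2]@u
print('tool tilt',np.arctan2(-(R[:2,2]@u),-R[2,2]),'lid from pos',np.arctan2(zr,xr)-np.arctan2(.0037,.215),'radius',np.hypot(zr,xr),'y axis z',R[2,1])
E
python3 lid.py
```

```text
14.0 [0.4759 0.0236 0.0836] f [ 0.98  1.51 -3.72] m [ 0.22 -0.51 -0.  ] op 0.245
tool tilt 0.18180399409635328 lid from pos 0.1712858996928347 radius 0.21500632828279487 y axis z -0.006726531923695074
```

Following the arc well: tilt 0.182, lid about 0.171. Continuing.

Request:
carry_out(grip=[-1, -1, -1, -1, -1, -1], slide=[[-0.5, 0, -11], [-0.5, 0, -11], [-0.5, 0, -11], [-0.5, 0, -11], [-0.5, 0, -11], [0, 0, -5]], twist=[[0, -0.05, 0], [0, -0.05, 0], [0, -0.05, 0], [0, -0.05, 0], [0, -0.05, 0], [0, -0.02, 0]])

```text
time_s: 14.6
position: [0.4888, 0.0256, 0.14]
tcp_rot: [[0.883, 0.139, -0.448], [0.128, -0.99, -0.056], [-0.451, -0.008, -0.892]]
force: [-2.9, 0.5, -3.7]
opening: 0.248
```

```bash
python3 lid.py; python3 look.py b5 .55 0.02 .1
```

```text
14.6 [0.4888 0.0256 0.14  ] f [-2.91  0.46 -3.7 ] m [-0.06 -0.45  0.05] op 0.248
tool tilt 0.46811553478927165 lid from pos 0.44010752205565534 radius 0.2150320205287564 y axis z -0.007654477851842066
14.6 [0.4888 0.0256 0.14  ] [-2.91  0.46 -3.7 ] 0.248
[[0.8832, 0.1393, -0.4478], [0.1278, -0.9902, -0.0561], [-0.4512, -0.0077, -0.8924]]
scene crop origin 249 161 tcp px [288.2 191.8]
top crop origin 219 152 tcp px [266.5 219.6]
```

View pics/b5.png

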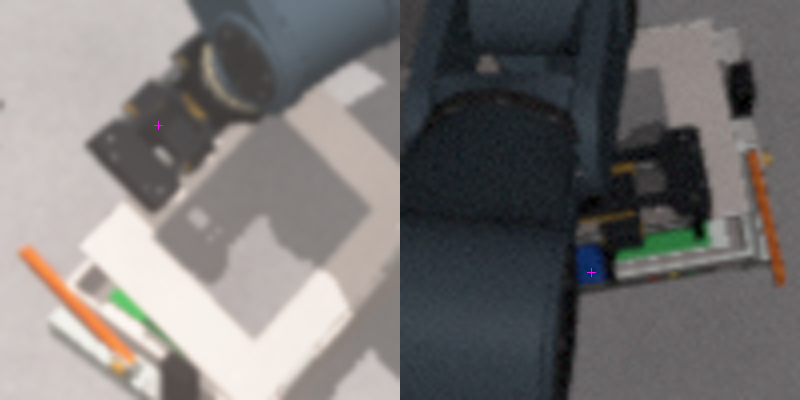

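```bash
cat > plane.py <<'E'
import sys,pickle
from h import *
u=np.array([.990,.141]);n=np.array([-.141,.990])
for nm in('scene','top'):
    c=pickle.load(open(f'{nm}_{sys.argv[1]}.pkl','rb'));P=pts(c);h=P[...,2]
    A=P[...,:2]@u;B=P[...,:2]@n
    th=float(sys.argv[2])
    e=.689-A; ex=.064+e*np.tan(th)
    m=(e>.02)&(e<.18)&(B>-.165)&(B<.08)&(abs(h-ex)<.02)
    hsv=cv2.cvtColor(c['color'],cv2.COLOR_RGB2HSV); m&=hsv[...,2]>60; m&=hsv[...,1]<60
    X=np.c_[e[m],B[m],np.ones(m.sum())];z=h[m]
    for _ in range(4):
        k,*_r=np.linalg.lstsq(X,z,rcond=None);r=abs(X@k-z);g=r<max(.003,2*np.median(r));X,z=X[g],z[g]
    print(nm,len(z),'lid angle',np.arctan(k[0]),'side slope',k[1],'h at hinge',k[2])
    org=(hsv[...,0]<14)&(hsv[...,1]>140)&(h>.04)&(h<.13)&(B<-.16)&(B>-.22)&(A>.43)&(A<.6)
    Q=P[org];v=cv2.fitLine(Q.astype(np.float32),cv2.DIST_HUBER,0,.001,.001).ravel();print(' blade',len(Q),np.arcsin(abs(v[2])),'Bmean',B[org].mean(),'Amean',A[org].mean(),Q[:,2].mean())
E
python3 plane.py b5 .44; python3 plane.py b1 0
```

```text
scene 1928 lid angle 0.4374766907114013 side slope -0.00024214670141349537 h at hinge 0.06612943700621293
 blade 85 0.49438125 Bmean -0.19056336602767093 Amean 0.5221682089182423 0.08207096771118595
top 490 lid angle 0.4345388536375758 side slope 0.0017890159373385867 h at hinge 0.06701882413556981
 blade 72 0.493628 Bmean -0.18586590170960834 Amean 0.517223533770497 0.08514428756723229
scene 1983 lid angle -0.0005602183714270468 side slope -0.0010900482978604131 h at hinge 0.06566799019809798
 blade 82 0.50689983 Bmean -0.1902706382167098 Amean 0.5225154717072554 0.08096245667181186
top 741 lid angle -0.0019126320077962045 side slope 0.007736191911323818 h at hinge 0.0676671120513121
 blade 72 0.4940692 Bmean -0.18587488040830547 Amean 0.516355868703595 0.08562789946201343
```

Request:
carry_out(grip=[-1, -1, -1, -1], slide=[[-0.3, 0, -7], [-0.3, 0, -6], [0, 0, -1], [0, 0, 0]], twist=[[0, -0.02, 0], [0, -0.02, 0], [0, 0, 0], [0, 0, 0]])

```text
time_s: 15.1
position: [0.4923, 0.0261, 0.1485]
tcp_rot: [[0.864, 0.139, -0.484], [0.126, -0.99, -0.06], [-0.487, -0.009, -0.873]]
force: [-1.5, 0.1, -3.7]
opening: 0.25
```

```bash
python3 lid.py; python3 look.py b6 .55 0.0 .1;python3 plane.py b6 .5; python3 lid.py
```

```text
15.1 [0.4923 0.0261 0.1485] f [-1.51  0.14 -3.69] m [-0.05 -0.64 -0.03] op 0.25
tool tilt 0.5088950368680674 lid from pos 0.48261186517609245 radius 0.21509388770261034 y axis z -0.008686740400276054
15.1 [0.4923 0.0261 0.1485] [-1.51  0.14 -3.69] 0.25
[[0.8642, 0.1393, -0.4835], [0.1259, -0.9902, -0.0604], [-0.4872, -0.0087, -0.8733]]
scene crop origin 245 164 tcp px [289. 191.]
top crop origin 225 152 tcp px [266.2 218.1]
scene 1827 lid angle 0.47665549372245725 side slope -0.003038985499828145 h at hinge 0.06648317899640195
 blade 85 0.5130291 Bmean -0.19065153065708695 Amean 0.5230600197574607 0.08186829056558502
top 485 lid angle 0.47544253166000405 side slope 0.010676289467011976 h at hinge 0.06852466077748262
 blade 72 0.5040509 Bmean -0.18580254033152677 Amean 0.5170880146109122 0.08597856300094447
15.2 [0.4924 0.0261 0.1486] f [-0.81  0.71 -5.04] m [ 0.03 -0.7  -0.08] op 0.248
tool tilt 0.5087803669018036 lid from pos 0.48337713630741536 radius 0.21507388820190576 y axis z -0.008696562073229396
```

View pics/b6.png

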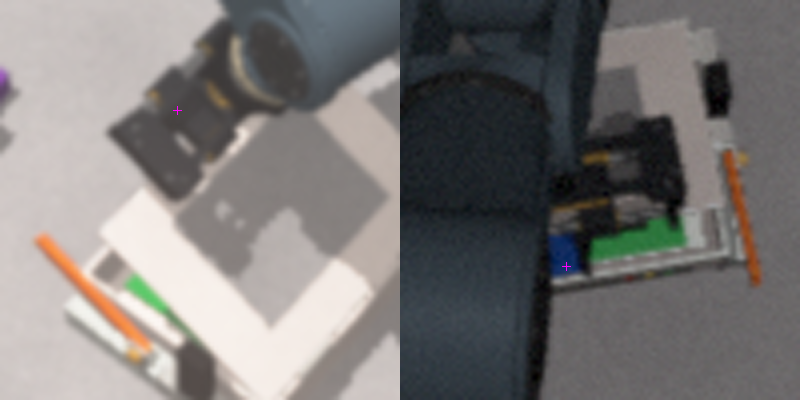

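Request:
carry_out(grip=[-1, -1, -1, -1, -1, -1], slide=[[0, 0, -5], [0, 0, -2], [0, 0, 0], [0, 0, 0], [0, 0, 0], [0, 0, 0]], twist=[[0, -0.01, 0], [0, 0, 0], [0, 0, 0], [0, 0, 0], [0, 0, 0], [0, 0, 0]])

```text
time_s: 15.8
position: [0.4952, 0.0265, 0.1542]
tcp_rot: [[0.859, 0.139, -0.493], [0.125, -0.99, -0.061], [-0.497, -0.009, -0.868]]
force: [-1.5, 0.1, -5.2]
opening: 0.25
```

```bash
python3 lid.py; python3 look.py b7 .55 0.0 .1;python3 plane.py b7 .5; python3 lid.py; python3 -c "
from h import *
cap('scene','full_b7.png');s=bot.read_state();print(s['qvel'].round(2))"; python3 lid.py
```

```text
15.8 [0.4952 0.0265 0.1542] f [-1.48  0.06 -5.17] m [-0.02 -0.53  0.  ] op 0.25
tool tilt 0.5201749323727952 lid from pos 0.5126078843216113 radius 0.21514416703059663 y axis z -0.008972678690043224
15.8 [0.4952 0.0265 0.1542] [-1.48  0.06 -5.17] 0.25
[[0.8587, 0.1391, -0.4933], [0.1251, -0.9902, -0.0614], [-0.497, -0.009, -0.8677]]
scene crop origin 245 164 tcp px [289.7 190.6]
top crop origin 225 152 tcp px [265.9 216.8]
scene 1693 lid angle 0.5079778697771824 side slope -0.002839087633504142 h at hinge 0.06661293972846274
 blade 86 0.5008878 Bmean -0.1904964169614086 Amean 0.5222768190626961 0.08180366294346855
top 481 lid angle 0.5057424332259957 side slope 0.0071379521824337655 h at hinge 0.06795101676182395
 blade 73 0.4775946 Bmean -0.18584192904696717 Amean 0.5168443377069669 0.08518397138974429
15.9 [0.4952 0.0265 0.1542] f [-1.44 -0.3  -5.73] m [-0.05 -0.48  0.04] op 0.246
tool tilt 0.5202178864281889 lid from pos 0.5125114198056269 radius 0.21514884217338376 y axis z -0.008997787287671677
[ 0.05 -0.02  0.06  0.03  0.06 -0.07]
15.95 [0.4952 0.0265 0.1543] f [-1.62  0.29 -5.68] m [-0.05 -0.58 -0.03] op 0.25
tool tilt 0.5201855782087488 lid from pos 0.5126572100786428 radius 0.21515209433637325 y axis z -0.008963262052220153
```

View pics/full_b7.png

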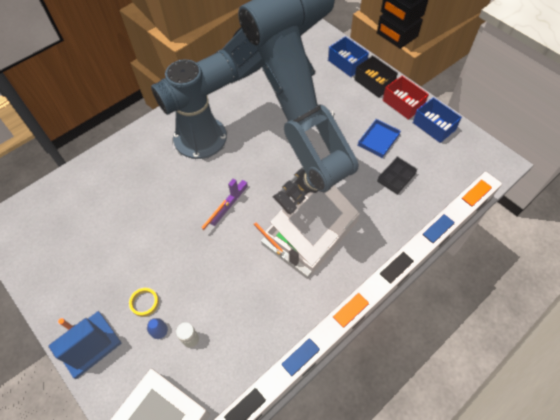

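The picture shows the lid held open by the tab at about (290,190), the gauge still along the unit's right side ((262,240) to (308,270)), and the bystanders in place. One independent check of the blade angle, using pixel lines cast onto the blade's vertical plane.

```bash
python3 - <<'E'
import pickle
from h import *
u=np.array([.990,.141,0]);n=np.array([-.141,.990,0])
for nm in('scene','top'):
  for tag in('b1','b7'):
    c=pickle.load(open(f'{nm}_{tag}.pkl','rb'));P=pts(c);h=P[...,2];A=P@u;B=P@n
    hsv=cv2.cvtColor(c['color'],cv2.COLOR_RGB2HSV)
    org=(hsv[...,0]<14)&(hsv[...,1]>140)&(h>.04)&(h<.13)&(B<-.16)&(B>-.22)&(A>.43)&(A<.6)
    ys,xs=np.where(org);v=cv2.fitLine(np.c_[xs,ys].astype(np.float32),cv2.DIST_HUBER,0,.01,.01).ravel()
    t=(np.c_[xs,ys]-v[2:])@v[:2];E=[]
    for tt in np.percentile(t,[3,97]):
        px=v[2:]+tt*v[:2];d=np.array(c['rotation'])@[(px[0]-c['cx'])/c['fx'],-(px[1]-c['cy'])/c['fy'],-1]
        o=np.array(c['position']);b0=B[org].mean()
        p=o+d*(b0-o@n)/(d@n);E.append([p@u,p[2]])
    E=np.array(E);D=E[1]-E[0];print(nm,tag,np.arctan(abs(D[1]/D[0])),np.linalg.norm(D))
E
```

```text
scene b1 0.43362824848613957 0.11119605663057577
scene b7 0.41572503752823103 0.11275795316726417
top b1 0.5742109894077383 0.1337082602968181
top b7 0.6041365531806312 0.13747439610869946
```

```bash
python3 lid.py; python3 -c "
from rig import bot
print(bot.hand_in())"
```

```text
15.95 [0.4952 0.0265 0.1543] f [-1.62  0.29 -5.68] m [-0.05 -0.58 -0.03] op 0.25
tool tilt 0.5201855782087488 lid from pos 0.5126572100786428 radius 0.21515209433637325 y axis z -0.008963262052220153
the job is handed in; nothing more can be done
None
```

I stood the silver and aluminium gauge flush along the unit's right side and let go of it with the lid shut. I then lifted the lid by its blue tab and handed in at about 16 s, still holding it; no verdict was reported.

**Last checks:**
- **Lid and blade:** the depth fit gave a lid angle of about 0.507 rad and the arm's position gave 0.513. The blade's depth fits ranged from 0.48 to 0.51, averaging about 0.50.
- **Hold:** the pose was steady to about 0.1 mm, with the gripper at 22 mm on the tab and about 6 N of load.
- **Gauge:** I felt the gauge touch the unit's side before letting go. With the lid up, the gauge showed no movement in the pictures, and the bystanders I could see had not moved.

**Disagreements:**
- **Blade angle:** a cross-check by casting pixel rays onto the blade's plane gave 0.42–0.43 in one camera and 0.57–0.60 in the other. That view is badly conditioned, so I relied on the depth fits; the two cameras average about 0.51.
- **Camera offset:** the two cameras also differed by 5–8 mm on absolute positions. I settled that using the finger positions and contact.

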